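Spin the lacquered popper turntable at curing speed and park it on its pointer

TASK

The freshly lacquered cork poppers on the turntable must cure evenly beside the lamp: work the crank by its knob to bring the deck up to one turn every four seconds, anticlockwise seen from above, and keep it steadily at that speed for at least six seconds, never letting it race to half as fast again. Then bring the deck to rest with its brass tab right in front of the pointer on the base, and let go of the knob. Drive it only through the crank, without touching the deck or the poppers, and leave the other things on the table where they are.

Things in the scene. Friction and masses are not known exactly. Their poses are not given: they have to be found in the camera images.
- turner: fixed base of the turner: black box 200 x 200 x 40 mm; origin at the centre of its underside on the table, under the vertical axis shared by deck and crank. A pointer post stands 176 mm from the axis along its +x (88 mm high); a small lamp along its +y, head 175 to 225 mm from the axis, up to 150 mm high
- deck: aluminium flywheel disc, radius 130 mm, from 55 to 75 mm above the table; nominal 3 kg, inertia 0.026 kg m2 (the true one 0.7 to 1.5 times that). Seven cork poppers, 28 mm diameter, stand on it at 104 mm radius, tops 116 mm above the table. Origin under its centre on the axis, x axis towards the brass tab. Not to be touched
- turntable (a joint): angle of the deck about the vertical axis relative to the base, rad, growing anticlockwise seen from above, no stops (counts on over many turns); 0 and every multiple of 2 pi = tab in front of the pointer. Its bearing and the weighted felt brake inside the base drag on it: dry friction nominally 0.018 N m (anything from 0.009 to 0.032) plus 0.004 N m per rad/s
- tab (a point): tip of the brass tab (20 mm wide, 6 mm thick) that sticks out of the deck's rim, 150 mm from the axis, 78 mm above the table; turns with the deck
- pointer (a point): tip of the fixed pointer, a 20 mm wide steel blade on the post, 150 mm from the axis on the base's +x side, 85 mm above the table; with the deck on its mark the tab's tip is right under this point
- crank (a joint): crank angle RELATIVE TO THE DECK, rad, anticlockwise positive, no stops; heading of the crank arm = base yaw + turntable + crank. It drives the deck only through a grease slip clutch: torque 0.03 N m per rad/s of relative speed. So the deck lags by a second or so, coasts on when the crank stops, and runs steadily only with a crank about 0.5 to 1.3 rad/s faster
- knob_mid (a point): middle of the crank's upright black round knob, 32 mm diameter and 48 mm high, on the end of the crank arm 65 mm from the axis; this point lies 159 mm above the table, the knob's top at 183 mm, the crank arm's top at 134 mm. The knob spins freely on its pin, so the gripper can hold it from above at a constant yaw while it goes round
- jar: bystander: small glass jar with black cap, 42 mm diameter, 62 mm high; origin under its centre
- spool: bystander: pink thread spool, 40 mm diameter, 50 mm high; origin under its centre
- knife: bystander: folded pocket knife, 100 x 26 x 16 mm; origin under its centre
- lacquer: bystander: amber lacquer bottle, 34 mm diameter, 75 mm high; origin under its centre
- popper_box: bystander: flat clear box, 110 x 75 x 30 mm; origin under its centre
- brush_cup: bystander: black cup with three brushes, 72 mm diameter, 160 mm high with the brushes; origin under its centre

How it is judged:
By the outcome, as a careful person would: the job done as asked, in the order asked, and still so for the second after the job is handed in, with the robot touching nothing.
It also fails if it takes over 67 s, if anything falls off the work surface, if the arm or the gripper's body presses on something with over 40 N, if the wrist force passes 120 N, or if a joint passes its speed limit or range.

ROBOT

A 6-joint arm with a two-finger parallel gripper is mounted at the origin on the work surface. World frame = base frame: x ahead of the robot, y to its left, z up, the work surface at z = 0. Lengths are in m, angles in rad, forces in N, time in s.
With the tool pointing down it reaches from about 0.425 to 0.95 m from the base axis. Payload 14.7 kg.
Tool frame: the origin (TCP) lies on the centre line of the jaws, within the pads' length; the fingertips stand 22 mm ahead of it and the grasp point (between the pads) lies 3 mm ahead of it (manip.finger_overhang is the distance from the TCP to the fingertips, in m); z points along the fingers, y is the line along which they close (so a half turn about z gives the same grasp; the last joint's range is limited). The gripper opens to 85 mm and grips with 20 to 120 N. Pads are 22 mm wide; open, the fingers measure 114 mm over their backs; the gripper's body (76 mm by 85 mm) begins 54 mm behind the grasp point. The pads swing forward as they close: fully open they stand 13 mm farther back than shut.
Start: joints at [-0.047, 0.48, 1.596, -0, 1.065, -0.047], TCP at [0.65, 0, 0.253] pointing down, gripper open.
Joint ranges: [-2.75, 2.75], [-0.82, 2.05], [0.23, 2.67], [-1.56, 4.7], [0.09, 2.69], [-2.92, 2.92]. Speed limits (rad/s): [1.89, 1.89, 2.39, 3.01, 3.01, 3.01].

INTERFACE

Orientations are given as a unit quaternion [w, x, y, z].
In Python, from workcell import manip gives the robot as it stands.
- The arm moves only by the tool drive_tool, never from a script. Its argument "plan" is text: rows parted by semicolons, each of 6 numbers parted by spaces: the shift along the tool's x, y, z normalised to -1 to 1, where 1 is 0.03 m, then the turn, a rotation vector about the tool's x, y, z normalised to -1 to 1, where 1 is 4 degrees. In form: x y z rx ry rz; .... A call has 1 to 12 rows; each row shifts and turns the commanded pose from where the row before left it, along the tool's axes as they then stand; what a row does not reach is not made up. A row lasts 1/10 s, in which the tool goes at most 50 mm and 8.59 degrees, less where a joint would pass 70% of its speed; a pose out of reach is approached as far as the arm can. A call with a number of a shift or a turn outside -1 to 1 is refused whole. A call with a gripper value outside its range is refused whole. "claw" is the opening, from -1 (shut) to 1 (fully open), set as the call begins (left out, the last holds). The fingers move at their own pace and stop on an object; "force" is the grip in N (left out, the last holds). Time passes only in rows, so rows that do not move let the fingers close. It gives the time, the measured TCP pose, the force, the opening and the grip force at its end, in the units of the state.
- manip.observe(): the state, without advancing time (a new reading comes with each control period).
- manip.get_image(name): name is "scene" or "side" or "wrist"; returns the picture (400x640x3 uint8, red, green, blue); there is no depth.
- manip.get_calibration(name): a dict with "fx", "fy", "cx", "cy" (pixels), "dist" ([k1, k2, p1, p2, k3] as OpenCV has them; the pictures are not rectified), "R" (3x3) and "t" (3): a world point X has camera coordinates R X + t. Camera axes: x right, y down, z forward; pixel columns grow to the right and rows downward; lengths in m; the calibration is good to about 2 mm. A picture is of the moment at which its call begins: read the wrist's pose just before it. get_calibration takes no time and is no camera call; for the wrist camera it gives the pose at the moment of the call.
- manip.close_job(): hands the job in; it is judged then, once.
The state is a dict: "time": time; "joint_pos": joint angles; "joint_vel": joint speeds; "joint_efforts": joint torques, N m; "tcp_pos": TCP position; "eef_rot": TCP orientation; "wrist_force": force on the tool from outside, world axes, zero at the start; "torque": the same for the moment, N m; "opening": opening from 0.0 (shut) to 1.0 (fully open); "grip_force": force on a finger pad.
Only numpy, scipy, OpenCV 4.12 (cv2) and the standard library are available. Lean on these libraries where they do the work, as an engineer would, in place of code of your own. Each camera call takes 0.05 s, during which the arm holds its last target. There are 200 camera calls.

## Working session

There is one attempt and no reset: what is moved stays moved. The work goes in short steps, Python scripts to look and compute and a tool call to move; the robot and the scene stay as the last step left them, time stands still between calls to the robot, and variables do not carry over. Pictures are saved under pics/ and viewed, at most 10 in all, crops included, and the job is handed in when it is done.

Besides the shell and the picture viewer there is one more tool, called after "Call:" as name(argument=value, ...) on one line, values as JSON. drive_tool: Moves the arm, as the interface text tells. Scaled input: -1 to 1 covers 0.03 m each way for a shift and 4 degrees each way for a turn. Its arguments: {"type":"object","properties":{"plan":{"type":"string"},"claw":{"type":"number"},"force":{"type":"number"}},"required":["plan"]}

```bash
mkdir -p pics; ls; cat > h.py <<'E'
import numpy as np, cv2
from workcell import manip
def grab(n,f):
    im=manip.get_image(n); cv2.imwrite(f'pics/{f}.png',im[:,:,::-1]); return im
def ray(n,u,v,c=None):
    c=c or manip.get_calibration(n)
    K=np.array([[c['fx'],0,c['cx']],[0,c['fy'],c['cy']],[0,0,1]])
    p=cv2.undistortPoints(np.array([[[u,v]]],float),K,np.array(c['dist'],float))[0,0]
    R=np.array(c['R']);t=np.array(c['t']); return -R.T@t, R.T@np.array([p[0],p[1],1])
def atz(n,u,v,z,c=None):
    o,d=ray(n,u,v,c); return o+d*(z-o[2])/d[2]
def proj(n,X,c=None):
    c=c or manip.get_calibration(n)
    K=np.array([[c['fx'],0,c['cx']],[0,c['fy'],c['cy']],[0,0,1]])
    return cv2.projectPoints(np.atleast_2d(np.array(X,float)),cv2.Rodrigues(np.array(c['R']))[0],np.array(c['t'],float),K,np.array(c['dist'],float))[0][:,0]
E
python3 - <<'E'
from h import *
print(manip.observe())
a=grab('scene','s0');b=grab('side','d0')
for n in('scene','side','wrist'):
    o,d=ray(n,320,200);print(n,o.round(3),d.round(3))
E
```

```text
pics
{'time': 0.0, 'joint_pos': array([-4.65911735e-02,  4.80847880e-01,  1.59689815e+00, -1.39989113e-07,
        1.06513460e+00, -4.65878187e-02]), 'joint_vel': array([ 1.17736034e-03, -2.80419603e-04, -2.02249400e-04,  2.40138252e-04,
       -8.10102922e-04, -3.15884713e-05]), 'joint_efforts': array([ 2.41355090e-03, -9.50650907e+01, -4.30184269e+01, -5.27583288e-04,
        1.24796593e-02,  1.26860105e-04]), 'tcp_pos': array([6.49585229e-01, 4.60173921e-05, 2.52652934e-01]), 'eef_rot': array([-4.76041391e-04,  7.07107797e-01,  7.07105472e-01, -4.33712390e-04]), 'wrist_force': array([ 0.09397532, -0.21041864,  0.63884477]), 'torque': array([0.00646528, 0.03063055, 0.0303973 ]), 'grip_force': 0.0, 'opening': 0.9980803523413208}
scene [1.106 0.674 0.627] [-0.589 -0.621 -0.517]
side [ 0.426 -0.928  0.688] [ 0.152  0.856 -0.495]
wrist [0.65  0.083 0.373] [-0.01  -0.322 -0.947]
```

View pics/s0.png

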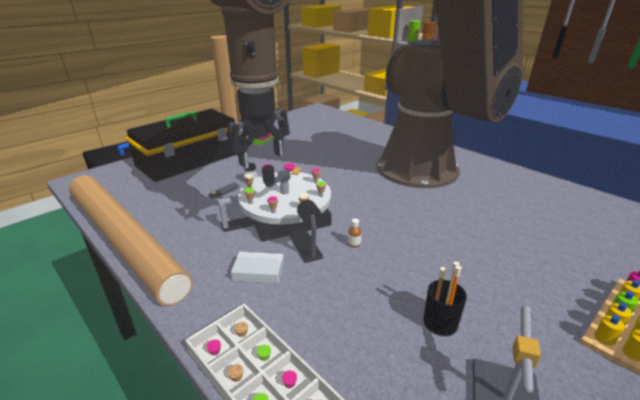

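View pics/d0.png

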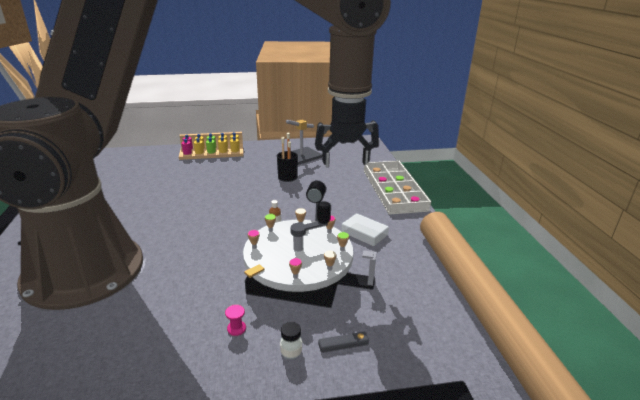

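The side view shows the deck centred near (298,252), the tab at (255,271), the pointer post near (370,265), the lamp head at (316,190) and the knob at (323,212). I'll enlarge both views around the turntable.

```bash
python3 - <<'E'
import cv2
a=cv2.imread('pics/d0.png')[170:310,225:395]; cv2.imwrite('pics/d0c.png',cv2.resize(a,None,fx=4.2,fy=4.2,interpolation=cv2.INTER_CUBIC))
a=cv2.imread('pics/s0.png')[145:265,205:345]; cv2.imwrite('pics/s0c.png',cv2.resize(a,None,fx=5,fy=5,interpolation=cv2.INTER_CUBIC))
E
```

```text
(no output)
```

View pics/d0c.png

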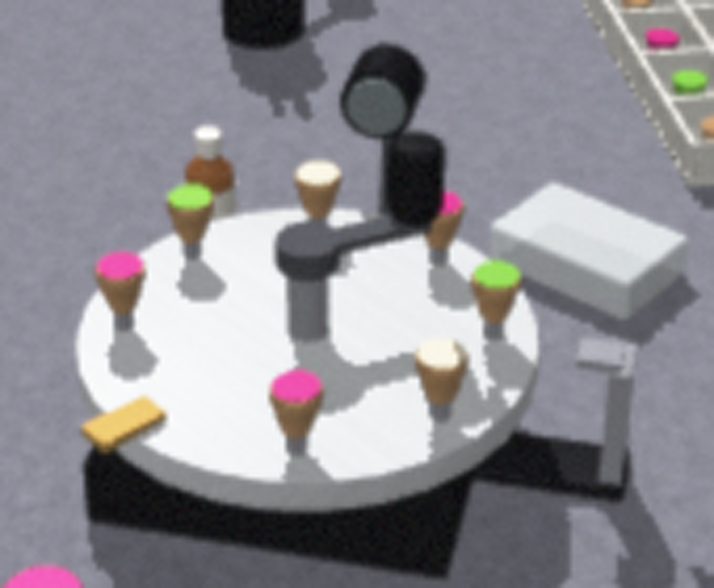

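View pics/s0c.png

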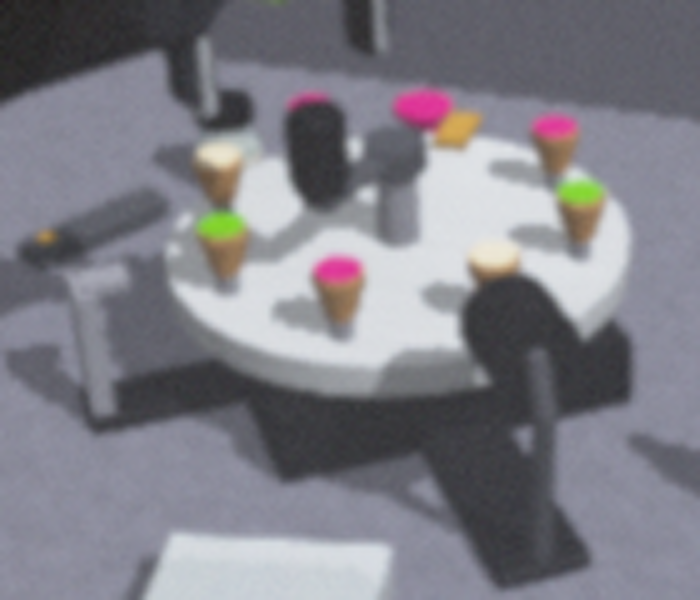

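```bash
python3 - <<'E'
from h import *
from scipy.optimize import least_squares
S=lambda u,v:('side',225+u/4.2,170+v/4.2)
C=lambda u,v:('scene',205+u/5,145+v/5)
P=[S(318,172),S(190,195),S(120,264),S(297,385),S(441,353),S(497,273)]
Q=[C(219,153),C(220,225),C(338,270),C(495,254),C(580,192),C(556,127)]
for L in(P,Q,P+Q):
    w=np.array([atz(*p,.116)[:2] for p in L])
    r=least_squares(lambda c:np.hypot(*(w-c).T)-.104,w.mean(0)); c=r.x
    print(c.round(4),(r.fun*1000).round(1),np.degrees(np.arctan2(*(w-c).T[::-1])).round(1))
for nm,L,z in(('tab',[S(93,438),C(472,116)],.078),('ptr',[S(580,352),C(126,278)],.085),('knobmid',[S(414,182),C(318,152)],.159),('knobtop',[S(416,147),C(318,110)],.183),('hub',[S(308,240),C(393,145)],.134),('post',[S(612,485),C(103,415)],.01)):
    for p in L:
        x=atz(*p,z)[:2]; d=x-c; print(nm,p[0],x.round(4),np.hypot(*d).round(4),np.degrees(np.arctan2(d[1],d[0])).round(1))
print(manip.observe()['time'])
E
```

```text
[ 0.5249 -0.0895] [-0.6  0.3 -0.2 -0.3 -0.   0.1] [  79.5  124.4  169.3 -100.   -55.8  -10.2]
[ 0.5218 -0.0857] [ 0.5  0.2  0.3  0.2 -0.2  0.9] [-57.9 -11.2  34.8  80.2 124.9 169.3]
[ 0.5232 -0.0879] [-1.9 -2.  -2.1  1.   2.2  2.1 -2.1 -1.5  0.5  2.2  2.4  2.7] [ 78.4 124.1 170.1 -99.  -55.5 -10.9 -58.  -10.1  36.2  81.2 124.8 168.3]
tab side [ 0.4032 -0.1718] 0.1464 -145.0
tab scene [ 0.395  -0.1689] 0.1516 -147.7
ptr side [ 0.667  -0.1444] 0.1545 -21.5
ptr scene [ 0.6642 -0.1405] 0.1504 -20.5
knobmid side [ 0.5857 -0.0764] 0.0635 10.4
knobmid scene [ 0.5843 -0.0683] 0.0641 17.8
knobtop side [ 0.5858 -0.0794] 0.0631 7.8
knobtop scene [ 0.583  -0.0671] 0.0633 19.1
hub side [ 0.5254 -0.088 ] 0.0022 -3.7
hub scene [ 0.5219 -0.0861] 0.0022 128.0
post side [ 0.684  -0.1688] 0.18 -26.7
post scene [ 0.691 -0.138] 0.1751 -16.6
0.1
```

Both views agree: axis about (0.523, -0.088), base yaw about -21°, tab heading about -146°, knob about (0.585, -0.073). Next I'll move above the knob and check with the wrist camera.

Call:
drive_tool(plan="-0.49 -0.43 0 0 0 0;-0.49 -0.43 0 0 0 0;-0.49 -0.43 0 0 0 0;-0.49 -0.43 0 0 0 0;-0.49 -0.43 0 0 0 0;0 0 0 0 0 0;0 0 0 0 0 0", claw=1, force=30)

```text
time: 0.8
tcp_pos: [0.5852, -0.0743, 0.2536]
eef_rot: [0.0, 0.708, 0.707, 0.0]
wrist_force: [0.2, 0.2, -0.1]
opening: 0.998
grip_force: 0.0
```

```bash
python3 - <<'E'
from h import *
c=manip.get_calibration('wrist'); im=grab('wrist','w0'); print(manip.observe()['tcp_pos'])
for X in([.523,-.088,.134],[.585,-.073,.183],[.667,-.142,.085],[.398,-.17,.078]): print(proj('wrist',X,c))
cv2.imwrite('pics/w0.png',cv2.resize(im[:,:,::-1],(800,500)))
E
```

```text
[ 0.58558246 -0.07383008  0.25352649]
[[240.69639487 219.43126157]]
[[322.61263535 226.54301689]]
[[409.92112598 252.63812886]]
[[132.73305906 275.91403554]]
```

View pics/w0.png

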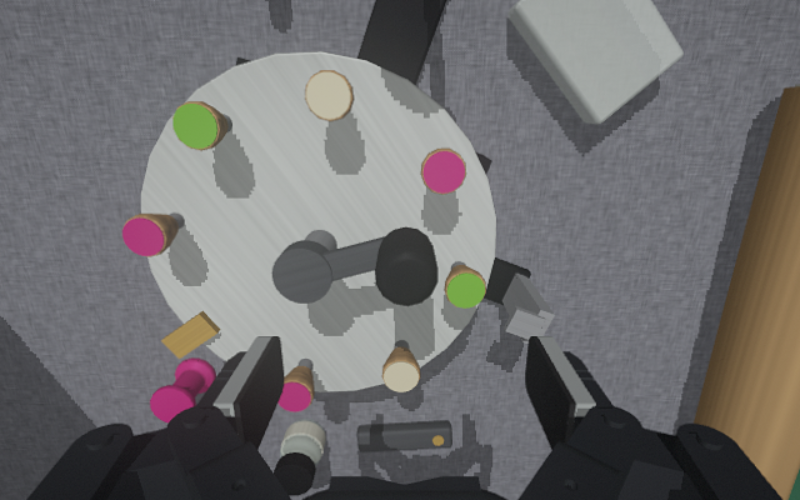

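The wrist view is clear. It shows the hub at (302,272), the knob top at about (407,275), the tab tip at about (170,349), the pointer blade at about (510,322), and all seven popper tops (enlarged pixels).

```bash
python3 - <<'E'
from h import *
from scipy.optimize import least_squares
W=lambda u,v,z:atz('wrist',u/1.25,v/1.25,z)[:2]
w=np.array([W(u,v,.116) for u,v in[(197,125),(329,95),(443,170),(466,289),(401,375),(295,397),(144,236)]])
r=least_squares(lambda c:np.hypot(*(w-c).T)-.104,w.mean(0)); c=r.x
print(c.round(4),(r.fun*1000).round(1),np.degrees(np.arctan2(*(w-c).T[::-1])).round(1))
for nm,u,v,z in(('hub',302,272,.134),('knob',407,275,.183),('tab',170,349,.078),('ptr',511,322,.087)):
    x=W(u,v,z);d=x-c;print(nm,x.round(4),np.hypot(*d).round(4),np.degrees(np.arctan2(d[1],d[0])).round(1))
E
python3 - <<'E'
import cv2
a=cv2.imread('pics/w0.png')[220:400,440:620]; cv2.imwrite('pics/w0c.png',cv2.resize(a,None,fx=3,fy=3,interpolation=cv2.INTER_CUBIC))
E
```

```text
[ 0.5245 -0.0876] [-0.7 -0.2 -0.2 -0.4 -1.2 -0.1 -0.9] [124.   79.4  35.2 -10.  -55.  -99.7 169.4]
hub [ 0.5242 -0.0861] 0.0016 100.4
knob [ 0.5872 -0.0683] 0.0656 17.2
tab [ 0.401  -0.1734] 0.1503 -145.2
ptr [ 0.6662 -0.1456] 0.1531 -22.3
```

View pics/w0c.png

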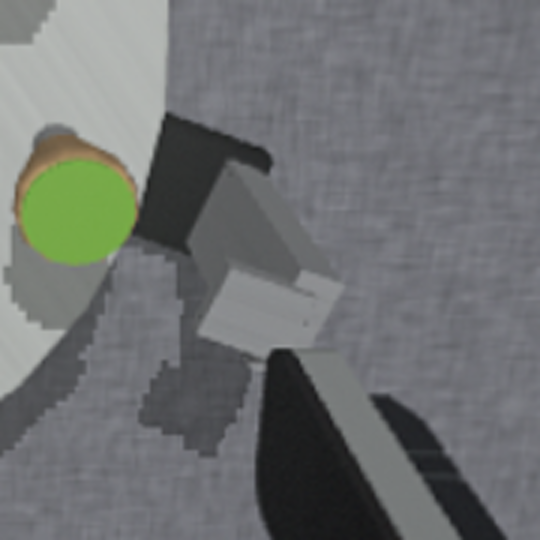

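Call:
drive_tool(plan="0.1 0.06 0 0 0 0;0 0 0.59 0 0 0;0 0 0.59 0 0 0;0 0 0.59 0 0 0;0 0 0.59 0 0 0;0 0 0.59 0 0 0;0 0 0 0 0 0;0 0 0 0 0 0")

```text
time: 1.65
tcp_pos: [0.5876, -0.07, 0.1649]
eef_rot: [-0.0, 0.707, 0.707, -0.0]
wrist_force: [0.0, 0.2, 0.3]
opening: 1.0
grip_force: 0.0
```

Call:
drive_tool(plan="0 0 0 0 0 0;0 0 0 0 0 0;0 0 0 0 0 0;0 0 0 0 0 0;0 0 0 0 0 0;0 0 0 0 0 0", claw=-1, force=30)

```text
time: 2.25
tcp_pos: [0.5871, -0.0706, 0.1654]
eef_rot: [0.0, 0.707, 0.707, -0.0]
wrist_force: [-4.4, -1.1, 9.1]
opening: 0.365
grip_force: 30.0
```

```bash
python3 - <<'E'
from h import *
c=manip.get_calibration('wrist'); o=manip.observe();im=grab('wrist','w1'); print(o['tcp_pos'],o['wrist_force'],o['torque'],o['opening'],o['time'])
cv2.imwrite('pics/w1.png',cv2.resize(im[:,:,::-1],(800,500)))
E
```

```text
[ 0.58714612 -0.07062926  0.16543486] [-4.42833043 -1.07010236  9.13594752] [-0.16004121  0.66253218 -0.03825372] 0.36499650397011985 2.25
```

View pics/w1.png

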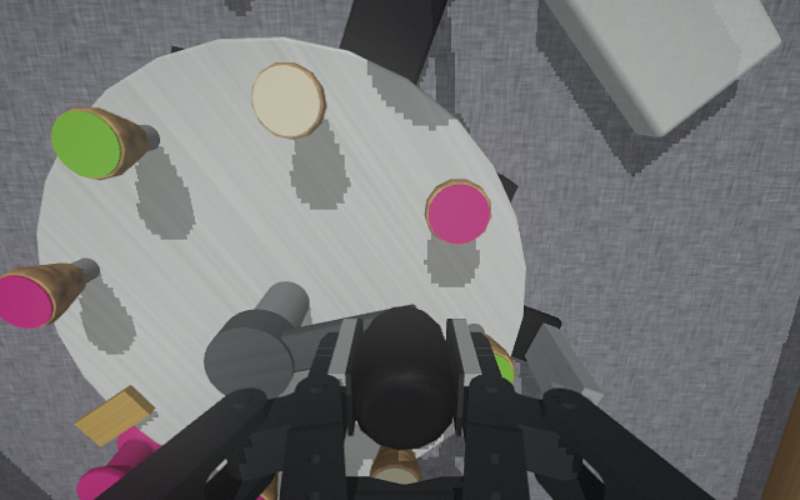

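The knob is held squarely (opening 0.365) and the crank arm is free of the tips. Next comes an automatic deck-angle reader that uses the coloured popper tops, tested on the stored pictures, plus a model and row generator.

```bash
cat > deck.py <<'E'
from h import *
CEN={'side':(.5249,-.0895),'scene':(.5218,-.0857)}
OFF={'p':np.radians([45,180,315]),'g':np.radians([135,270])}
def angle(n,im):
    hsv=cv2.cvtColor(im,cv2.COLOR_RGB2HSV); c=np.array(CEN[n]); B=[]
    for k,(lo,hi) in{'p':((155,120,110),(175,255,255)),'g':((40,130,110),(65,255,255))}.items():
        N,_,st,ce=cv2.connectedComponentsWithStats(cv2.inRange(hsv,lo,hi))
        for i in range(1,N):
            if st[i,4]<8: continue
            d=atz(n,*ce[i],.116)[:2]-c
            if abs(np.hypot(*d)-.104)<.008: B.append((k,np.arctan2(d[1],d[0])))
    th=np.radians(np.arange(0,360,.25)); w=lambda a:(a+np.pi)%(2*np.pi)-np.pi
    cost=sum(np.minimum(np.min(np.abs(w(a-th[None]-OFF[k][:,None])),0),.2) for k,a in B)
    i=np.argmin(cost); return np.degrees(w(th[i])),len(B),np.degrees(cost[i])/max(len(B),1)
def now():
    t=manip.observe()['time']; r={n:angle(n,manip.get_image(n)) for n in('side','scene')}
    print('t',round(t,3),{n:np.round(v,2).tolist() for n,v in r.items()})
E
cat > gen.py <<'E'
# rows from heading h0 (deg) with list of per-row steps (deg)
import numpy as np
def rows(h0,steps,p0=None,c=(.5245,-.0873),r=.065):
    h=np.radians(h0+np.r_[0,np.cumsum(steps)])
    P=np.c_[c[1]+r*np.sin(h),c[0]+r*np.cos(h)]/.03   # tool x = world y, tool y = world x
    if p0 is not None: P[0]=[p0[1]/.03,p0[0]/.03]
    P=np.round(P,2); d=np.diff(P,axis=0)
    for i in range(0,len(d),12):
        print(';'.join('%.2f %.2f 0 0 0 0'%tuple(x+0.) for x in d[i:i+12]))
    print('end heading',h0+sum(steps))
E
python3 - <<'E'
from deck import *
for n,f in(('side','d0'),('scene','s0')): print(n,angle(n,cv2.imread(f'pics/{f}.png')[:,:,::-1].copy()))
now(); print(manip.observe()['time'])
import gen
s=list(np.r_[np.linspace(2,13,12),[13.8]*24])
gen.rows(15.3,s)
E
```

```text
side (np.float64(-145.75), 5, np.float64(0.5287462393829528))
scene (np.float64(-145.75), 4, np.float64(1.4460539785714137))
t 2.3 {'side': [-146.25, 5.0, 0.93], 'scene': [-146.5, 4.0, 1.17]}
2.4
0.07 -0.02 0 0 0 0;0.11 -0.03 0 0 0 0;0.14 -0.06 0 0 0 0;0.17 -0.09 0 0 0 0;0.19 -0.12 0 0 0 0;0.21 -0.16 0 0 0 0;0.21 -0.22 0 0 0 0;0.19 -0.28 0 0 0 0;0.17 -0.34 0 0 0 0;0.11 -0.40 0 0 0 0;0.02 -0.45 0 0 0 0;-0.07 -0.49 0 0 0 0
-0.20 -0.48 0 0 0 0;-0.30 -0.42 0 0 0 0;-0.40 -0.34 0 0 0 0;-0.47 -0.23 0 0 0 0;-0.50 -0.11 0 0 0 0;-0.53 0.01 0 0 0 0;-0.50 0.13 0 0 0 0;-0.45 0.25 0 0 0 0;-0.39 0.36 0 0 0 0;-0.29 0.43 0 0 0 0;-0.17 0.49 0 0 0 0;-0.06 0.52 0 0 0 0
0.07 0.51 0 0 0 0;0.20 0.49 0 0 0 0;0.30 0.42 0 0 0 0;0.39 0.34 0 0 0 0;0.47 0.24 0 0 0 0;0.50 0.12 0 0 0 0;0.52 -0.01 0 0 0 0;0.51 -0.13 0 0 0 0;0.46 -0.24 0 0 0 0;0.38 -0.35 0 0 0 0;0.30 -0.43 0 0 0 0;0.18 -0.49 0 0 0 0
end heading 436.5000000000002
```

Call:
drive_tool(plan="0.07 -0.02 -0.02 0 0 0;0.11 -0.03 0 0 0 0;0.14 -0.06 0 0 0 0;0.17 -0.09 0 0 0 0;0.19 -0.12 0 0 0 0;0.21 -0.16 0 0 0 0;0.21 -0.22 0 0 0 0;0.19 -0.28 0 0 0 0;0.17 -0.34 0 0 0 0;0.11 -0.40 0 0 0 0;0.02 -0.45 0 0 0 0;-0.07 -0.49 0 0 0 0")

```text
time: 3.6
tcp_pos: [0.5063, -0.0225, 0.1655]
eef_rot: [-0.001, 0.707, 0.707, 0.001]
wrist_force: [-2.4, 11.8, 11.6]
opening: 0.367
grip_force: 30.9
```

```bash
python3 - <<'E'
from deck import *
o=manip.observe();print(o['tcp_pos'],o['wrist_force'],o['torque'],abs(o['joint_vel']).max())
h=np.radians(15.3+90);print(.5245+.065*np.cos(h),-.0873+.065*np.sin(h))
now()
E
```

```text
[ 0.50631076 -0.02254848  0.16554833] [-2.40077456 11.79915005 11.56342245] [ 1.76411552  0.25425417 -0.03611656] 0.3296935667369957
0.5073482517522507 -0.02460376780024312
t 3.6 {'side': [-122.5, 5.0, 0.38], 'scene': [-121.0, 4.0, 0.75]}
```

The deck turns, but a 12 N outward force shows the axis is about 2 mm further along +y than I assumed. I'll recentre the circle on (0.5237, -0.0855) and carry on.

```bash
sed -i 's/c=(.5245,-.0873)/c=(.5237,-.0855)/' gen.py; python3 - <<'E'
from gen import *
rows(105.3,[10,12,13.2]+[13.8]*33,p0=(.5073,-.0246))
E
```

```text
-0.07 -0.38 0 0 0 0;-0.24 -0.39 0 0 0 0;-0.34 -0.36 0 0 0 0;-0.44 -0.28 0 0 0 0;-0.49 -0.16 0 0 0 0;-0.52 -0.05 0 0 0 0;-0.52 0.08 0 0 0 0;-0.48 0.20 0 0 0 0;-0.42 0.31 0 0 0 0;-0.33 0.40 0 0 0 0;-0.23 0.47 0 0 0 0;-0.11 0.51 0 0 0 0
0.02 0.52 0 0 0 0;0.14 0.50 0 0 0 0;0.25 0.45 0 0 0 0;0.35 0.38 0 0 0 0;0.44 0.29 0 0 0 0;0.49 0.17 0 0 0 0;0.52 0.05 0 0 0 0;0.51 -0.07 0 0 0 0;0.49 -0.20 0 0 0 0;0.42 -0.30 0 0 0 0;0.34 -0.40 0 0 0 0;0.23 -0.46 0 0 0 0
0.12 -0.51 0 0 0 0;-0.01 -0.52 0 0 0 0;-0.14 -0.50 0 0 0 0;-0.25 -0.46 0 0 0 0;-0.35 -0.39 0 0 0 0;-0.43 -0.29 0 0 0 0;-0.49 -0.17 0 0 0 0;-0.52 -0.06 0 0 0 0;-0.51 0.07 0 0 0 0;-0.49 0.19 0 0 0 0;-0.42 0.30 0 0 0 0;-0.34 0.39 0 0 0 0
end heading 595.9
```

Call:
drive_tool(plan="-0.07 -0.38 0 0 0 0;-0.24 -0.39 0 0 0 0;-0.34 -0.36 0 0 0 0;-0.44 -0.28 0 0 0 0;-0.49 -0.16 0 0 0 0;-0.52 -0.05 0 0 0 0;-0.52 0.08 0 0 0 0;-0.48 0.20 0 0 0 0;-0.42 0.31 0 0 0 0;-0.33 0.40 0 0 0 0;-0.23 0.47 0 0 0 0;-0.11 0.51 0 0 0 0")

```text
time: 4.9
tcp_pos: [0.5183, -0.1503, 0.1654]
eef_rot: [-0.001, 0.707, 0.707, 0.0]
wrist_force: [0.2, 14.7, 7.4]
opening: 0.36
grip_force: 31.0
```

```bash
python3 - <<'E'
from deck import *
o=manip.observe();print(o['tcp_pos'],o['wrist_force'])
t=o['time'];print(t,angle('side',manip.get_image('side')))
E
```

```text
[ 0.51832923 -0.15029662  0.16539476] [ 0.23870053 14.6651822   7.37605302]
4.9 (np.float64(-39.99999999999996), 4, np.float64(0.31896581150748105))
```

Call:
drive_tool(plan="0.02 0.52 0 0 0 0;0.14 0.50 0 0 0 0;0.25 0.45 0 0 0 0;0.35 0.38 0 0 0 0;0.44 0.29 0 0 0 0;0.49 0.17 0 0 0 0;0.52 0.05 0 0 0 0;0.51 -0.07 0 0 0 0;0.49 -0.20 0 0 0 0;0.42 -0.30 0 0 0 0;0.34 -0.40 0 0 0 0;0.23 -0.46 0 0 0 0")

```text
time: 6.15
tcp_pos: [0.5459, -0.0237, 0.1655]
eef_rot: [0.0, 0.707, 0.707, 0.0]
wrist_force: [0.4, -1.6, 6.4]
opening: 0.363
grip_force: 31.0
```

```bash
python3 - <<'E'
from deck import *
o=manip.observe();print(o['tcp_pos'],o['wrist_force'])
t=o['time'];print(t,angle('side',manip.get_image('side')))
E
```

```text
[ 0.54586559 -0.02371224  0.16554124] [ 0.3691981  -1.60260515  6.40681488]
6.15 (np.float64(60.5), 5, np.float64(0.44261887883496565))
```

```bash
cat > model.py <<'E'
import numpy as np
from scipy.optimize import least_squares
# crank profile: list of (duration, deg); data: (t, deg)
def sim(prof,J,tau,t0=2.4,a0=-146,lag=.05,w0=0,dt=.0025):
    T=np.r_[0,np.cumsum([p[0] for p in prof])]+t0; A=np.r_[0,np.cumsum([p[1] for p in prof])]
    t=np.arange(t0,T[-1]+dt/2,dt); th=np.radians(np.interp(t-lag,T,A)); wc=np.gradient(th,dt)
    w=w0;a=np.radians(a0);W=[];D=[]
    for x in wc:
        D.append(a);W.append(w)
        q=.03*(x-w)-.004*w
        w2=w+dt/J*(q-tau*np.sign(w)) if w else dt/J*np.sign(q)*max(abs(q)-tau,0)
        if w*w2<0:w2=0
        w=w2;a+=w*dt
    return t,np.degrees(D),np.degrees(W)
def fit(prof,data):
    d=np.array(data)
    f=lambda p:np.interp(d[:,0],*sim(prof,p[0]*.026,p[1]*.018)[:2])-d[:,1]
    r=least_squares(f,[1,1],bounds=([.7,.5],[1.5,1.78]),diff_step=.01); print('J,tau',r.x*[.026,.018],'res',r.fun.round(1)); return r.x*[.026,.018]
R=lambda L:[(.1,x) for x in L]
PROF=R(np.linspace(2,13,12))+[(.1,0)]+R([10,12,13.2]+[13.8]*9)+[(.05,0)]+R([13.8]*12)+[(.05,0)]
DATA=[(3.6,-121.75),(4.9,-40),(6.15,60.5)]
E
python3 - <<'E'
from model import *
p=fit(PROF,DATA)
t,a,w=sim(PROF,*p);print(w[-1],a[-1],max(w))
x=(.034*np.pi/2+p[1])/.03;print('steady crank deg/row',np.degrees(x)/10)
E
```

```text
J,tau [0.0182     0.01632057] res [-6.5 -4.4  3.7]
92.40456457764107 68.77756286873331 92.40456457764107
steady crank deg/row 13.316999225482423
```

```bash
python3 - <<'E'
from model import *
d=np.array(DATA)
for lag in(-.05,0,.05,.1):
    f=lambda p:np.interp(d[:,0],*sim(PROF,p[0]*.026,p[1]*.018,lag=lag)[:2])-d[:,1]
    r=least_squares(f,[1,1],diff_step=.01,bounds=([.3,.1],[2,3]));print(lag,r.x,r.fun.round(2),sim(PROF,*(r.x*[.026,.018]),lag=lag)[2][-1])
E
```

```text
-0.05 [0.42215308 1.23102334] [-1.6   1.1  -0.34] 51.8914392544769
0 [0.33301833 1.25247239] [-1.95  1.5  -0.52] 62.302709203878855
0.05 [0.3        1.22478095] [-3.33  0.99  0.06] 84.48599406399681
0.1 [0.3        1.17011305] [-5.16 -0.1   1.02] 86.1130338397076
```

```bash
python3 - <<'E'
from gen import *
rows(430.3,[20.7]+[13.8]*23)
E
```

```text
0.13 -0.77 0 0 0 0;-0.08 -0.52 0 0 0 0;-0.19 -0.48 0 0 0 0;-0.30 -0.42 0 0 0 0;-0.39 -0.34 0 0 0 0;-0.47 -0.24 0 0 0 0;-0.51 -0.12 0 0 0 0;-0.52 0.01 0 0 0 0;-0.50 0.13 0 0 0 0;-0.46 0.25 0 0 0 0;-0.39 0.35 0 0 0 0;-0.29 0.43 0 0 0 0
-0.18 0.48 0 0 0 0;-0.06 0.52 0 0 0 0;0.07 0.52 0 0 0 0;0.19 0.48 0 0 0 0;0.29 0.43 0 0 0 0;0.40 0.34 0 0 0 0;0.46 0.24 0 0 0 0;0.50 0.13 0 0 0 0;0.52 0.00 0 0 0 0;0.51 -0.13 0 0 0 0;0.46 -0.24 0 0 0 0;0.39 -0.34 0 0 0 0
end heading 768.4000000000001
```

Call:
drive_tool(plan="0.13 -0.77 0 0 0 0;-0.08 -0.52 0 0 0 0;-0.19 -0.48 0 0 0 0;-0.30 -0.42 0 0 0 0;-0.39 -0.34 0 0 0 0;-0.47 -0.24 0 0 0 0;-0.51 -0.12 0 0 0 0;-0.52 0.01 0 0 0 0;-0.50 0.13 0 0 0 0;-0.46 0.25 0 0 0 0;-0.39 0.35 0 0 0 0;-0.29 0.43 0 0 0 0")

```text
time: 7.4
tcp_pos: [0.4949, -0.1439, 0.1655]
eef_rot: [0.0, 0.707, 0.707, 0.0]
wrist_force: [6.5, 14.6, 3.7]
opening: 0.363
grip_force: 30.8
```

```bash
cat > m.py <<'E'
from deck import *
o=manip.observe();print(o['time'],o['tcp_pos'].round(4),o['wrist_force'].round(1),angle('side',manip.get_image('side')))
E
python3 m.py
```

```text
7.4 [ 0.4949 -0.1439  0.1655] [ 6.5 14.6  3.7] (np.float64(40.5), 3, np.float64(0.3009643875142975))
```

Call:
drive_tool(plan="-0.18 0.73 0 0 0 0;-0.03 0.52 0 0 0 0;0.10 0.51 0 0 0 0;0.22 0.47 0 0 0 0;0.33 0.41 0 0 0 0;0.42 0.31 0 0 0 0;0.47 0.21 0 0 0 0;0.51 0.09 0 0 0 0;0.52 -0.04 0 0 0 0;0.50 -0.17 0 0 0 0;0.44 -0.27 0 0 0 0;0.37 -0.37 0 0 0 0")

```text
time: 8.65
tcp_pos: [0.5645, -0.0336, 0.1652]
eef_rot: [-0.001, 0.707, 0.707, -0.002]
wrist_force: [-10.2, -14.0, 11.1]
opening: 0.369
grip_force: 31.8
```

```bash
python3 m.py
```

```text
8.65 [ 0.5645 -0.0336  0.1652] [-10.2 -14.   11.1] (np.float64(-73.75000000000004), 4, np.float64(0.6599029130243051))
```

The reader's 40.5° is an ambiguous colour match for 175.5°, with three of the tops hidden. So the deck ran 115° and then 111° per 1.25 s, about 90°/s, which is the target. I'll now hold 13.8° per row without interruption.

```bash
sed -i 's/-.0855)/-.0851)/' gen.py; python3 - <<'E'
from gen import *
rows(51,[20.7]+[13.8]*71,p0=(.5660,-.0333))
E
```

```text
0.33 -0.73 0 0 0 0;0.10 -0.51 0 0 0 0;-0.02 -0.52 0 0 0 0;-0.14 -0.50 0 0 0 0;-0.26 -0.45 0 0 0 0;-0.36 -0.38 0 0 0 0;-0.44 -0.28 0 0 0 0;-0.50 -0.16 0 0 0 0;-0.52 -0.05 0 0 0 0;-0.51 0.08 0 0 0 0;-0.48 0.20 0 0 0 0;-0.42 0.32 0 0 0 0
-0.33 0.40 0 0 0 0;-0.23 0.46 0 0 0 0;-0.10 0.51 0 0 0 0;0.01 0.52 0 0 0 0;0.14 0.51 0 0 0 0;0.26 0.45 0 0 0 0;0.35 0.38 0 0 0 0;0.44 0.28 0 0 0 0;0.49 0.17 0 0 0 0;0.52 0.05 0 0 0 0;0.52 -0.07 0 0 0 0;0.48 -0.20 0 0 0 0
0.42 -0.31 0 0 0 0;0.33 -0.39 0 0 0 0;0.24 -0.47 0 0 0 0;0.11 -0.51 0 0 0 0;-0.01 -0.52 0 0 0 0;-0.14 -0.50 0 0 0 0;-0.25 -0.46 0 0 0 0;-0.35 -0.38 0 0 0 0;-0.43 -0.29 0 0 0 0;-0.49 -0.18 0 0 0 0;-0.52 -0.05 0 0 0 0;-0.52 0.07 0 0 0 0
-0.48 0.19 0 0 0 0;-0.42 0.30 0 0 0 0;-0.35 0.40 0 0 0 0;-0.23 0.46 0 0 0 0;-0.12 0.51 0 0 0 0;0.01 0.52 0 0 0 0;0.12 0.50 0 0 0 0;0.25 0.46 0 0 0 0;0.35 0.39 0 0 0 0;0.43 0.29 0 0 0 0;0.49 0.18 0 0 0 0;0.51 0.06 0 0 0 0
0.52 -0.06 0 0 0 0;0.49 -0.19 0 0 0 0;0.42 -0.30 0 0 0 0;0.35 -0.39 0 0 0 0;0.24 -0.46 0 0 0 0;0.12 -0.50 0 0 0 0;0.00 -0.52 0 0 0 0;-0.12 -0.51 0 0 0 0;-0.24 -0.46 0 0 0 0;-0.35 -0.39 0 0 0 0;-0.42 -0.30 0 0 0 0;-0.49 -0.18 0 0 0 0
-0.52 -0.07 0 0 0 0;-0.51 0.06 0 0 0 0;-0.49 0.18 0 0 0 0;-0.43 0.29 0 0 0 0;-0.35 0.39 0 0 0 0;-0.25 0.46 0 0 0 0;-0.12 0.50 0 0 0 0;-0.01 0.52 0 0 0 0;0.12 0.51 0 0 0 0;0.23 0.47 0 0 0 0;0.35 0.39 0 0 0 0;0.42 0.30 0 0 0 0
end heading 1051.5
```

Call:
drive_tool(plan="0.33 -0.73 0 0 0 0;0.10 -0.51 0 0 0 0;-0.02 -0.52 0 0 0 0;-0.14 -0.50 0 0 0 0;-0.26 -0.45 0 0 0 0;-0.36 -0.38 0 0 0 0;-0.44 -0.28 0 0 0 0;-0.50 -0.16 0 0 0 0;-0.52 -0.05 0 0 0 0;-0.51 0.08 0 0 0 0;-0.48 0.20 0 0 0 0;-0.42 0.32 0 0 0 0")

```text
time: 9.9
tcp_pos: [0.477, -0.1308, 0.1656]
eef_rot: [0.0, 0.707, 0.707, 0.0]
wrist_force: [6.9, 7.2, 4.7]
opening: 0.364
grip_force: 31.2
```

Call:
drive_tool(plan="-0.33 0.40 0 0 0 0;-0.23 0.46 0 0 0 0;-0.10 0.51 0 0 0 0;0.01 0.52 0 0 0 0;0.14 0.51 0 0 0 0;0.26 0.45 0 0 0 0;0.35 0.38 0 0 0 0;0.44 0.28 0 0 0 0;0.49 0.17 0 0 0 0;0.52 0.05 0 0 0 0;0.52 -0.07 0 0 0 0;0.48 -0.20 0 0 0 0")

```text
time: 11.1
tcp_pos: [0.5805, -0.053, 0.1654]
eef_rot: [-0.0, 0.707, 0.707, -0.0]
wrist_force: [-5.6, -3.8, 9.0]
opening: 0.366
grip_force: 31.6
```

Call:
drive_tool(plan="0.42 -0.31 0 0 0 0;0.33 -0.39 0 0 0 0;0.24 -0.47 0 0 0 0;0.11 -0.51 0 0 0 0;-0.01 -0.52 0 0 0 0;-0.14 -0.50 0 0 0 0;-0.25 -0.46 0 0 0 0;-0.35 -0.38 0 0 0 0;-0.43 -0.29 0 0 0 0;-0.49 -0.18 0 0 0 0;-0.52 -0.05 0 0 0 0;-0.52 0.07 0 0 0 0")

```text
time: 12.3
tcp_pos: [0.4607, -0.1025, 0.1656]
eef_rot: [0.0, 0.707, 0.707, 0.0]
wrist_force: [7.3, 2.4, 5.5]
opening: 0.364
grip_force: 31.2
```

Call:
drive_tool(plan="-0.48 0.19 0 0 0 0;-0.42 0.30 0 0 0 0;-0.35 0.40 0 0 0 0;-0.23 0.46 0 0 0 0;-0.12 0.51 0 0 0 0;0.01 0.52 0 0 0 0;0.12 0.50 0 0 0 0;0.25 0.46 0 0 0 0;0.35 0.39 0 0 0 0;0.43 0.29 0 0 0 0;0.49 0.18 0 0 0 0;0.51 0.06 0 0 0 0")

```text
time: 13.5
tcp_pos: [0.5888, -0.0846, 0.1654]
eef_rot: [-0.0, 0.707, 0.707, -0.0]
wrist_force: [-6.4, -0.8, 8.7]
opening: 0.363
grip_force: 31.7
```

Call:
drive_tool(plan="0.52 -0.06 0 0 0 0;0.49 -0.19 0 0 0 0;0.42 -0.30 0 0 0 0;0.35 -0.39 0 0 0 0;0.24 -0.46 0 0 0 0;0.12 -0.50 0 0 0 0;0.00 -0.52 0 0 0 0;-0.12 -0.51 0 0 0 0;-0.24 -0.46 0 0 0 0;-0.35 -0.39 0 0 0 0;-0.42 -0.30 0 0 0 0;-0.49 -0.18 0 0 0 0")

```text
time: 14.7
tcp_pos: [0.4602, -0.0697, 0.1656]
eef_rot: [-0.0, 0.707, 0.707, -0.0]
wrist_force: [4.4, -0.7, 7.7]
opening: 0.367
grip_force: 31.4
```

Call:
drive_tool(plan="-0.52 -0.07 0 0 0 0;-0.51 0.06 0 0 0 0;-0.49 0.18 0 0 0 0;-0.43 0.29 0 0 0 0;-0.35 0.39 0 0 0 0;-0.25 0.46 0 0 0 0;-0.12 0.50 0 0 0 0;-0.01 0.52 0 0 0 0;0.12 0.51 0 0 0 0;0.23 0.47 0 0 0 0;0.35 0.39 0 0 0 0;0.42 0.30 0 0 0 0")

```text
time: 15.9
tcp_pos: [0.5811, -0.1159, 0.1654]
eef_rot: [-0.001, 0.707, 0.707, -0.0]
wrist_force: [-6.7, 3.2, 10.1]
opening: 0.362
grip_force: 31.7
```

```bash
python3 m.py
```

```text
15.9 [ 0.5811 -0.1159  0.1654] [-6.7  3.2 10.1] (np.float64(-101.5), 4, np.float64(0.9373123871057554))
```

Running smoothly. The average over 7.25 s comes out near 95°/s, about 6% high (unwrapped), so I'll trim to 13.2° per row and repeat a clean stretch. First I'll check the reader with both cameras.

```bash
cat > deck2.py <<'E'
from deck import *
def both(cams=('side','scene')):
    # joint fit with white tops excluded; prints best and runner-up
    t=manip.observe()['time'];out=[]
    for n in cams:
        im=manip.get_image(n); cv2.imwrite(f'pics/m_{n}_{t:.2f}.png',im[:,:,::-1])
        hsv=cv2.cvtColor(im,cv2.COLOR_RGB2HSV); m=cv2.inRange(hsv,(10,100,120),(28,255,255))
        N,_,st,ce=cv2.connectedComponentsWithStats(m); T=[]
        for i in range(1,N):
            if st[i,4]<12: continue
            d=atz(n,*ce[i],.078)[:2]-CEN[n]; r=np.hypot(*d)
            if .125<r<.155: T.append((round(float(np.degrees(np.arctan2(d[1],d[0]))),1),round(float(r),3),int(st[i,4])))
        print(n,round(t,2),np.round(angle(n,im),2),'gold',T)
E
python3 -c "
from deck2 import *
both()
from gen import *
rows(1051.5,[15,18,16]+[13.2]*9)"
```

```text
side 15.95 [-97.     4.     0.55] gold [(84.5, 0.139, 27), (120.1, 0.132, 21), (-97.3, 0.128, 109)]
scene 15.95 [-92.75   5.     0.93] gold [(-135.0, 0.155, 14), (-166.5, 0.145, 13)]
0.53 0.20 0 0 0 0;0.67 0.06 0 0 0 0;0.59 -0.13 0 0 0 0;0.45 -0.23 0 0 0 0;0.38 -0.32 0 0 0 0;0.29 -0.40 0 0 0 0;0.20 -0.46 0 0 0 0;0.09 -0.49 0 0 0 0;-0.03 -0.50 0 0 0 0;-0.14 -0.48 0 0 0 0;-0.25 -0.43 0 0 0 0;-0.33 -0.37 0 0 0 0
end heading 1219.3
```

Call:
drive_tool(plan="0.53 0.20 0 0 0 0;0.67 0.06 0 0 0 0;0.59 -0.13 0 0 0 0;0.45 -0.23 0 0 0 0;0.38 -0.32 0 0 0 0;0.29 -0.40 0 0 0 0;0.20 -0.46 0 0 0 0;0.09 -0.49 0 0 0 0;-0.03 -0.50 0 0 0 0;-0.14 -0.48 0 0 0 0;-0.25 -0.43 0 0 0 0;-0.33 -0.37 0 0 0 0")

```text
time: 17.25
tcp_pos: [0.4738, -0.0428, 0.1655]
eef_rot: [-0.0, 0.707, 0.707, -0.0]
wrist_force: [4.3, -4.7, 5.4]
opening: 0.369
grip_force: 31.3
```

```bash
python3 -c "
from deck2 import *
both(['side'])
from gen import *
rows(1219.3,[19.2,13.8]+[13.2]*70)"
```

```text
side 17.25 [14.   5.   0.5] gold [(66.1, 0.136, 22), (136.0, 0.131, 19), (15.1, 0.128, 87)]
-0.62 -0.37 0 0 0 0;-0.51 -0.13 0 0 0 0;-0.49 -0.01 0 0 0 0;-0.49 0.10 0 0 0 0;-0.45 0.22 0 0 0 0;-0.39 0.31 0 0 0 0;-0.31 0.39 0 0 0 0;-0.21 0.45 0 0 0 0;-0.10 0.49 0 0 0 0;0.01 0.49 0 0 0 0;0.12 0.49 0 0 0 0;0.23 0.44 0 0 0 0
0.33 0.37 0 0 0 0;0.40 0.30 0 0 0 0;0.46 0.19 0 0 0 0;0.49 0.08 0 0 0 0;0.50 -0.03 0 0 0 0;0.48 -0.15 0 0 0 0;0.43 -0.25 0 0 0 0;0.36 -0.34 0 0 0 0;0.28 -0.41 0 0 0 0;0.17 -0.47 0 0 0 0;0.06 -0.49 0 0 0 0;-0.05 -0.50 0 0 0 0
-0.17 -0.47 0 0 0 0;-0.27 -0.42 0 0 0 0;-0.35 -0.35 0 0 0 0;-0.43 -0.25 0 0 0 0;-0.47 -0.16 0 0 0 0;-0.50 -0.04 0 0 0 0;-0.49 0.07 0 0 0 0;-0.46 0.19 0 0 0 0;-0.41 0.28 0 0 0 0;-0.33 0.37 0 0 0 0;-0.24 0.44 0 0 0 0;-0.14 0.48 0 0 0 0
-0.02 0.50 0 0 0 0;0.10 0.49 0 0 0 0;0.20 0.45 0 0 0 0;0.30 0.40 0 0 0 0;0.39 0.32 0 0 0 0;0.44 0.22 0 0 0 0;0.49 0.11 0 0 0 0;0.50 0.00 0 0 0 0;0.48 -0.12 0 0 0 0;0.45 -0.22 0 0 0 0;0.38 -0.32 0 0 0 0;0.30 -0.39 0 0 0 0
0.20 -0.46 0 0 0 0;0.09 -0.49 0 0 0 0;-0.02 -0.50 0 0 0 0;-0.13 -0.48 0 0 0 0;-0.24 -0.43 0 0 0 0;-0.34 -0.37 0 0 0 0;-0.41 -0.28 0 0 0 0;-0.46 -0.19 0 0 0 0;-0.49 -0.07 0 0 0 0;-0.50 0.04 0 0 0 0;-0.47 0.16 0 0 0 0;-0.43 0.26 0 0 0 0
-0.35 0.35 0 0 0 0;-0.27 0.42 0 0 0 0;-0.16 0.47 0 0 0 0;-0.05 0.49 0 0 0 0;0.06 0.50 0 0 0 0;0.17 0.46 0 0 0 0;0.28 0.42 0 0 0 0;0.36 0.34 0 0 0 0;0.44 0.25 0 0 0 0;0.47 0.14 0 0 0 0;0.50 0.03 0 0 0 0;0.49 -0.08 0 0 0 0
end heading 2176.3
```

Call:
drive_tool(plan="-0.62 -0.37 0 0 0 0;-0.51 -0.13 0 0 0 0;-0.49 -0.01 0 0 0 0;-0.49 0.10 0 0 0 0;-0.45 0.22 0 0 0 0;-0.39 0.31 0 0 0 0;-0.31 0.39 0 0 0 0;-0.21 0.45 0 0 0 0;-0.10 0.49 0 0 0 0;0.01 0.49 0 0 0 0;0.12 0.49 0 0 0 0;0.23 0.44 0 0 0 0")

```text
time: 18.5
tcp_pos: [0.5607, -0.1388, 0.1654]
eef_rot: [-0.001, 0.707, 0.707, -0.0]
wrist_force: [-5.4, 7.7, 10.0]
opening: 0.365
grip_force: 31.9
```

Call:
drive_tool(plan="0.33 0.37 0 0 0 0;0.40 0.30 0 0 0 0;0.46 0.19 0 0 0 0;0.49 0.08 0 0 0 0;0.50 -0.03 0 0 0 0;0.48 -0.15 0 0 0 0;0.43 -0.25 0 0 0 0;0.36 -0.34 0 0 0 0;0.28 -0.41 0 0 0 0;0.17 -0.47 0 0 0 0;0.06 -0.49 0 0 0 0;-0.05 -0.50 0 0 0 0")

```text
time: 19.7
tcp_pos: [0.5091, -0.0213, 0.1655]
eef_rot: [-0.0, 0.707, 0.707, 0.0]
wrist_force: [0.6, -4.5, 6.9]
opening: 0.365
grip_force: 31.6
```

Call:
drive_tool(plan="-0.17 -0.47 0 0 0 0;-0.27 -0.42 0 0 0 0;-0.35 -0.35 0 0 0 0;-0.43 -0.25 0 0 0 0;-0.47 -0.16 0 0 0 0;-0.50 -0.04 0 0 0 0;-0.49 0.07 0 0 0 0;-0.46 0.19 0 0 0 0;-0.41 0.28 0 0 0 0;-0.33 0.37 0 0 0 0;-0.24 0.44 0 0 0 0;-0.14 0.48 0 0 0 0")

```text
time: 20.9
tcp_pos: [0.5142, -0.1497, 0.1655]
eef_rot: [-0.0, 0.707, 0.707, 0.0]
wrist_force: [2.4, 12.9, 6.1]
opening: 0.367
grip_force: 31.5
```

Call:
drive_tool(plan="-0.02 0.50 0 0 0 0;0.10 0.49 0 0 0 0;0.20 0.45 0 0 0 0;0.30 0.40 0 0 0 0;0.39 0.32 0 0 0 0;0.44 0.22 0 0 0 0;0.49 0.11 0 0 0 0;0.50 0.00 0 0 0 0;0.48 -0.12 0 0 0 0;0.45 -0.22 0 0 0 0;0.38 -0.32 0 0 0 0;0.30 -0.39 0 0 0 0")

```text
time: 22.1
tcp_pos: [0.5568, -0.0288, 0.1655]
eef_rot: [0.0, 0.707, 0.707, -0.0]
wrist_force: [-2.3, -5.0, 7.1]
opening: 0.362
grip_force: 31.6
```

Call:
drive_tool(plan="0.20 -0.46 0 0 0 0;0.09 -0.49 0 0 0 0;-0.02 -0.50 0 0 0 0;-0.13 -0.48 0 0 0 0;-0.24 -0.43 0 0 0 0;-0.34 -0.37 0 0 0 0;-0.41 -0.28 0 0 0 0;-0.46 -0.19 0 0 0 0;-0.49 -0.07 0 0 0 0;-0.50 0.04 0 0 0 0;-0.47 0.16 0 0 0 0;-0.43 0.26 0 0 0 0")

```text
time: 23.3
tcp_pos: [0.4727, -0.1259, 0.1656]
eef_rot: [0.0, 0.707, 0.707, 0.0]
wrist_force: [7.5, 7.9, 5.3]
opening: 0.362
grip_force: 31.5
```

Call:
drive_tool(plan="-0.35 0.35 0 0 0 0;-0.27 0.42 0 0 0 0;-0.16 0.47 0 0 0 0;-0.05 0.49 0 0 0 0;0.06 0.50 0 0 0 0;0.17 0.46 0 0 0 0;0.28 0.42 0 0 0 0;0.36 0.34 0 0 0 0;0.44 0.25 0 0 0 0;0.47 0.14 0 0 0 0;0.50 0.03 0 0 0 0;0.49 -0.08 0 0 0 0")

```text
time: 24.5
tcp_pos: [0.5862, -0.0666, 0.1654]
eef_rot: [-0.0, 0.707, 0.707, -0.0]
wrist_force: [-6.0, -2.3, 8.7]
opening: 0.359
grip_force: 31.9
```

```bash
python3 -c "
from deck2 import *
both(['side'])"
```

```text
side 24.5 [-84.75   4.     0.37] gold [(94.4, 0.142, 15), (130.5, 0.13, 12), (-84.9, 0.127, 118)]
```

Average over the last 7.25 s was 85.7°/s, about 5% low, so 13.5° per row should centre it. There is plenty of time for one more clean stretch.

```bash
python3 -c "
from gen import *
rows(2176.3,[20.5,14]+[13.5]*70)"
```

```text
0.69 -0.35 0 0 0 0;0.38 -0.36 0 0 0 0;0.28 -0.43 0 0 0 0;0.16 -0.49 0 0 0 0;0.05 -0.50 0 0 0 0;-0.07 -0.51 0 0 0 0;-0.19 -0.47 0 0 0 0;-0.29 -0.42 0 0 0 0;-0.38 -0.33 0 0 0 0;-0.45 -0.24 0 0 0 0;-0.50 -0.13 0 0 0 0;-0.51 -0.01 0 0 0 0
-0.49 0.11 0 0 0 0;-0.46 0.23 0 0 0 0;-0.39 0.32 0 0 0 0;-0.31 0.41 0 0 0 0;-0.20 0.46 0 0 0 0;-0.09 0.51 0 0 0 0;0.03 0.50 0 0 0 0;0.15 0.49 0 0 0 0;0.26 0.44 0 0 0 0;0.35 0.37 0 0 0 0;0.43 0.27 0 0 0 0;0.49 0.16 0 0 0 0
0.50 0.05 0 0 0 0;0.51 -0.07 0 0 0 0;0.47 -0.19 0 0 0 0;0.42 -0.29 0 0 0 0;0.33 -0.38 0 0 0 0;0.24 -0.45 0 0 0 0;0.13 -0.49 0 0 0 0;0.01 -0.51 0 0 0 0;-0.11 -0.50 0 0 0 0;-0.23 -0.46 0 0 0 0;-0.32 -0.39 0 0 0 0;-0.41 -0.31 0 0 0 0
-0.46 -0.20 0 0 0 0;-0.51 -0.09 0 0 0 0;-0.50 0.03 0 0 0 0;-0.49 0.15 0 0 0 0;-0.44 0.26 0 0 0 0;-0.37 0.36 0 0 0 0;-0.27 0.43 0 0 0 0;-0.16 0.48 0 0 0 0;-0.05 0.51 0 0 0 0;0.07 0.50 0 0 0 0;0.19 0.47 0 0 0 0;0.29 0.42 0 0 0 0
0.38 0.34 0 0 0 0;0.45 0.24 0 0 0 0;0.49 0.12 0 0 0 0;0.51 0.01 0 0 0 0;0.50 -0.11 0 0 0 0;0.46 -0.22 0 0 0 0;0.39 -0.33 0 0 0 0;0.31 -0.40 0 0 0 0;0.20 -0.47 0 0 0 0;0.09 -0.50 0 0 0 0;-0.03 -0.51 0 0 0 0;-0.15 -0.49 0 0 0 0
-0.26 -0.44 0 0 0 0;-0.36 -0.36 0 0 0 0;-0.43 -0.28 0 0 0 0;-0.48 -0.16 0 0 0 0;-0.51 -0.05 0 0 0 0;-0.50 0.07 0 0 0 0;-0.47 0.19 0 0 0 0;-0.42 0.29 0 0 0 0;-0.34 0.38 0 0 0 0;-0.24 0.45 0 0 0 0;-0.12 0.50 0 0 0 0;-0.01 0.51 0 0 0 0
end heading 3155.8
```

Call:
drive_tool(plan="0.69 -0.35 0 0 0 0;0.38 -0.36 0 0 0 0;0.28 -0.43 0 0 0 0;0.16 -0.49 0 0 0 0;0.05 -0.50 0 0 0 0;-0.07 -0.51 0 0 0 0;-0.19 -0.47 0 0 0 0;-0.29 -0.42 0 0 0 0;-0.38 -0.33 0 0 0 0;-0.45 -0.24 0 0 0 0;-0.50 -0.13 0 0 0 0;-0.51 -0.01 0 0 0 0")

```text
time: 25.75
tcp_pos: [0.4588, -0.0925, 0.1656]
eef_rot: [0.0, 0.707, 0.707, -0.0]
wrist_force: [7.2, 1.5, 5.6]
opening: 0.366
grip_force: 31.5
```

Call:
drive_tool(plan="-0.49 0.11 0 0 0 0;-0.46 0.23 0 0 0 0;-0.39 0.32 0 0 0 0;-0.31 0.41 0 0 0 0;-0.20 0.46 0 0 0 0;-0.09 0.51 0 0 0 0;0.03 0.50 0 0 0 0;0.15 0.49 0 0 0 0;0.26 0.44 0 0 0 0;0.35 0.37 0 0 0 0;0.43 0.27 0 0 0 0;0.49 0.16 0 0 0 0")

```text
time: 26.95
tcp_pos: [0.5874, -0.0985, 0.1654]
eef_rot: [-0.0, 0.707, 0.707, -0.0]
wrist_force: [-6.2, 0.5, 9.6]
opening: 0.369
grip_force: 31.9
```

Call:
drive_tool(plan="0.50 0.05 0 0 0 0;0.51 -0.07 0 0 0 0;0.47 -0.19 0 0 0 0;0.42 -0.29 0 0 0 0;0.33 -0.38 0 0 0 0;0.24 -0.45 0 0 0 0;0.13 -0.49 0 0 0 0;0.01 -0.51 0 0 0 0;-0.11 -0.50 0 0 0 0;-0.23 -0.46 0 0 0 0;-0.32 -0.39 0 0 0 0;-0.41 -0.31 0 0 0 0")

```text
time: 28.15
tcp_pos: [0.4668, -0.0528, 0.1655]
eef_rot: [-0.0, 0.707, 0.707, -0.0]
wrist_force: [5.1, -3.1, 7.8]
opening: 0.362
grip_force: 31.6
```

Call:
drive_tool(plan="-0.46 -0.20 0 0 0 0;-0.51 -0.09 0 0 0 0;-0.50 0.03 0 0 0 0;-0.49 0.15 0 0 0 0;-0.44 0.26 0 0 0 0;-0.37 0.36 0 0 0 0;-0.27 0.43 0 0 0 0;-0.16 0.48 0 0 0 0;-0.05 0.51 0 0 0 0;0.07 0.50 0 0 0 0;0.19 0.47 0 0 0 0;0.29 0.42 0 0 0 0")

```text
time: 29.35
tcp_pos: [0.5673, -0.1334, 0.1654]
eef_rot: [-0.001, 0.707, 0.707, -0.0]
wrist_force: [-5.8, 6.3, 8.7]
opening: 0.359
grip_force: 31.9
```

Call:
drive_tool(plan="0.38 0.34 0 0 0 0;0.45 0.24 0 0 0 0;0.49 0.12 0 0 0 0;0.51 0.01 0 0 0 0;0.50 -0.11 0 0 0 0;0.46 -0.22 0 0 0 0;0.39 -0.33 0 0 0 0;0.31 -0.40 0 0 0 0;0.20 -0.47 0 0 0 0;0.09 -0.50 0 0 0 0;-0.03 -0.51 0 0 0 0;-0.15 -0.49 0 0 0 0")

```text
time: 30.55
tcp_pos: [0.4969, -0.0253, 0.1655]
eef_rot: [-0.0, 0.707, 0.707, -0.0]
wrist_force: [1.8, -4.6, 6.7]
opening: 0.365
grip_force: 31.6
```

Call:
drive_tool(plan="-0.26 -0.44 0 0 0 0;-0.36 -0.36 0 0 0 0;-0.43 -0.28 0 0 0 0;-0.48 -0.16 0 0 0 0;-0.51 -0.05 0 0 0 0;-0.50 0.07 0 0 0 0;-0.47 0.19 0 0 0 0;-0.42 0.29 0 0 0 0;-0.34 0.38 0 0 0 0;-0.24 0.45 0 0 0 0;-0.12 0.50 0 0 0 0;-0.01 0.51 0 0 0 0")

```text
time: 31.75
tcp_pos: [0.5309, -0.1499, 0.1654]
eef_rot: [-0.0, 0.707, 0.707, 0.0]
wrist_force: [-1.2, 9.9, 7.6]
opening: 0.363
grip_force: 31.7
```

```bash
python3 -c "
from deck2 import *
both(['side'])"
python3 - <<'E'
from model import *
P=PROF+R([20.7]+[13.8]*11)+[(.05,0)]+R([20]+[13.8]*11)+[(.05,0)]+R([20.7]+[13.8]*71)+[(.15,0)]+R([15,18,16]+[13.2]*9)+[(.05,0)]+R([19.2,13.8]+[13.2]*70)+[(.05,0)]
D=DATA+[(7.4,175.5),(8.65,286.25),(15.9,978.5),(15.95,983),(17.25,1094),(24.5,1715.25)]
fit(P,D)
E
```

```text
side 31.75 [-136.75    4.      0.35] gold [(124.0, 0.133, 26), (-137.6, 0.129, 119)]
J,tau [0.0182     0.01673877] res [-6.9 -5.6  1.6  2.4  8.  -6.  -5.8 -8.2 10.3]
```

Last stretch averaged 92°/s over 7.25 s, so the speed requirement is met. Now I'll stop short of the mark and walk the deck in with measured nudges.

```bash
python3 -c "
from gen import *
rows(3155.8,[9,5,2])"
```

```text
0.06 0.33 0 0 0 0;0.05 0.18 0 0 0 0;0.03 0.07 0 0 0 0
end heading 3171.8
```

Call:
drive_tool(plan="0.06 0.33 0 0 0 0;0.05 0.18 0 0 0 0;0.03 0.07 0 0 0 0;0 0 0 0 0 0;0 0 0 0 0 0;0 0 0 0 0 0;0 0 0 0 0 0;0 0 0 0 0 0;0 0 0 0 0 0;0 0 0 0 0 0;0 0 0 0 0 0")

```text
time: 32.9
tcp_pos: [0.5477, -0.1455, 0.1655]
eef_rot: [-0.0, 0.707, 0.707, -0.0]
wrist_force: [-1.8, 2.2, 8.5]
opening: 0.369
grip_force: 31.8
```

```bash
python3 -c "
from deck2 import *
both();both(['side'])"
```

```text
side 32.9 [-86.25   5.     2.1 ] gold [(128.9, 0.129, 17), (-86.5, 0.127, 118)]
scene 32.9 [-87.     5.     2.06] gold [(-162.0, 0.148, 13), (-87.6, 0.131, 33)]
side 33.0 [-86.     4.     1.53] gold [(128.9, 0.13, 18), (-86.4, 0.126, 120)]
```

```bash
python3 - <<'E'
from model import *
for J,tau in((.0182,.0167),(.022,.0167),(.026,.017)):
    print('coast',[round(sim([(.05,0)]+R([9,5,2]+[0]*15),J,tau,t0=0,a0=-136.75,w0=np.radians(w))[1][-1],1) for w in(90,93)])
    for n in(5,6,7,8): print(n,round(sim(R([4,8]+[11]*n+[8,4]+[0]*20),J,tau,t0=0,a0=0)[1][-1],1),end='; ')
    print()
from gen import rows
rows(3171.8,[4,8]+[11]*6+[8,4])
E
```

```text
coast [np.float64(-100.6), np.float64(-99.3)]
5 31.5; 6 37.7; 7 44.1; 8 50.6; 
coast [np.float64(-94.9), np.float64(-93.3)]
5 29.4; 6 35.5; 7 41.7; 8 48.0; 
coast [np.float64(-89.2), np.float64(-87.4)]
5 27.2; 6 32.9; 7 38.9; 8 45.0; 
0.06 0.14 0 0 0 0;0.15 0.26 0 0 0 0;0.27 0.32 0 0 0 0;0.32 0.27 0 0 0 0;0.36 0.20 0 0 0 0;0.40 0.12 0 0 0 0;0.41 0.05 0 0 0 0;0.41 -0.03 0 0 0 0;0.30 -0.07 0 0 0 0;0.14 -0.05 0 0 0 0
end heading 3261.8
```

Call:
drive_tool(plan="0.06 0.14 0 0 0 0;0.15 0.26 0 0 0 0;0.27 0.32 0 0 0 0;0.32 0.27 0 0 0 0;0.36 0.20 0 0 0 0;0.40 0.12 0 0 0 0;0.41 0.05 0 0 0 0;0.41 -0.03 0 0 0 0;0.40 -0.11 0 0 0 0;0.37 -0.18 0 0 0 0;0.25 -0.18 0 0 0 0;0.11 -0.10 0 0 0 0")

```text
time: 34.25
tcp_pos: [0.5704, -0.0397, 0.1655]
eef_rot: [-0.0, 0.707, 0.707, -0.0]
wrist_force: [-0.4, 0.2, 6.3]
opening: 0.365
grip_force: 31.7
```

Call:
drive_tool(plan="0 0 0 0 0 0;0 0 0 0 0 0;0 0 0 0 0 0;0 0 0 0 0 0;0 0 0 0 0 0;0 0 0 0 0 0;0 0 0 0 0 0;0 0 0 0 0 0;0 0 0 0 0 0")

```text
time: 35.15
tcp_pos: [0.5709, -0.0403, 0.1656]
eef_rot: [0.0, 0.707, 0.707, 0.0]
wrist_force: [0.1, 1.1, 6.9]
opening: 0.364
grip_force: 31.7
```

```bash
python3 -c "
from deck2 import *
both();both(['side'])
im=manip.get_image('wrist');cv2.imwrite('pics/w2.png',cv2.resize(im[:,:,::-1],(800,500)))
c=manip.get_calibration('wrist');print(proj('wrist',[[.665,-.143,.085],[.5237,-.0853,.134]],c)*1.25)"
```

```text
side 35.15 [-49.25   5.     0.27] gold [(-49.3, 0.125, 111)]
scene 35.15 [-49.75   3.     0.97] gold [(-170.0, 0.138, 12), (-51.5, 0.133, 47)]
side 35.25 [-49.5    5.     0.26] gold [(86.1, 0.151, 13), (-49.2, 0.125, 112)]
[[565.40474803 440.67138887]
 [294.631846   417.70368759]]
```

```bash
python3 - <<'E'
from model import *
from scipy.optimize import brentq
for J in(.022,.026,.032,.038):
    tau=brentq(lambda x:sim(R([4,8]+[11]*8+[8,4]+[0]*15),J,x,t0=0,a0=0)[1][-1]-37,.008,.035)
    print(J,round(tau,4),'coast',round(sim([(.05,0)]+R([9,5,2]+[0]*15),J,tau,t0=0,a0=-136.75,w0=np.radians(91))[1][-1],1),[(n,round(sim(R([4,8]+[11]*n+[8,4]+[0]*20),J,tau,t0=0,a0=0)[1][-1],1)) for n in(3,4,5,6,7)])
from gen import rows
rows(43.8,[4,8]+[11]*5+[8,4])
E
```

```text
0.022 0.0228 coast -99.3 [(3, np.float64(12.7)), (4, np.float64(17.1)), (5, np.float64(21.8)), (6, np.float64(26.7)), (7, np.float64(31.8))]
0.026 0.0213 coast -92.7 [(3, np.float64(12.5)), (4, np.float64(16.9)), (5, np.float64(21.7)), (6, np.float64(26.6)), (7, np.float64(31.7))]
0.032 0.0195 coast -82.6 [(3, np.float64(12.4)), (4, np.float64(16.8)), (5, np.float64(21.6)), (6, np.float64(26.5)), (7, np.float64(31.7))]
0.038 0.0181 coast -72.2 [(3, np.float64(12.4)), (4, np.float64(16.8)), (5, np.float64(21.5)), (6, np.float64(26.5)), (7, np.float64(31.6))]
0.11 -0.11 0 0 0 0;0.19 -0.24 0 0 0 0;0.19 -0.36 0 0 0 0;0.13 -0.40 0 0 0 0;0.05 -0.41 0 0 0 0;-0.03 -0.41 0 0 0 0;-0.11 -0.40 0 0 0 0;-0.13 -0.28 0 0 0 0;-0.08 -0.13 0 0 0 0
end heading 122.8
```

Call:
drive_tool(plan="0.11 -0.11 0 0 0 0;0.19 -0.24 0 0 0 0;0.19 -0.36 0 0 0 0;0.13 -0.40 0 0 0 0;0.05 -0.41 0 0 0 0;-0.03 -0.41 0 0 0 0;-0.11 -0.40 0 0 0 0;-0.13 -0.28 0 0 0 0;-0.08 -0.13 0 0 0 0;0 0 0 0 0 0;0 0 0 0 0 0;0 0 0 0 0 0")

```text
time: 36.55
tcp_pos: [0.488, -0.0306, 0.1655]
eef_rot: [-0.001, 0.707, 0.707, -0.0]
wrist_force: [-2.7, 3.7, 11.6]
opening: 0.364
grip_force: 31.9
```

Call:
drive_tool(plan="0 0 0 0 0 0;0 0 0 0 0 0;0 0 0 0 0 0;0 0 0 0 0 0;0 0 0 0 0 0")

```text
time: 37.05
tcp_pos: [0.4881, -0.0305, 0.1655]
eef_rot: [-0.001, 0.707, 0.707, -0.0]
wrist_force: [-3.0, 3.6, 11.0]
opening: 0.362
grip_force: 31.9
```

```bash
python3 -c "
from deck2 import *
both()
c=manip.get_calibration('wrist');im=manip.get_image('wrist')
cv2.imwrite('pics/w3.png',cv2.resize(im[:,:,::-1],(800,500)))
print(manip.observe()['tcp_pos'],proj('wrist',[[.665,-.143,.085],[.5237,-.0853,.134]],c)*1.25)
np.save('c3.npy',c,allow_pickle=True)
"
```

```text
side 37.05 [-15.75   5.     0.72] gold [(78.5, 0.137, 15), (43.0, 0.127, 19), (-14.5, 0.127, 97)]
scene 37.05 [-15.25   5.     0.66] gold [(-178.0, 0.133, 14), (-78.4, 0.132, 20), (-17.5, 0.131, 67)]
[ 0.48803826 -0.03051506  0.16544606] [[706.64416305 455.91551141]
 [485.16883822 436.06296744]]
```

View pics/w3.png

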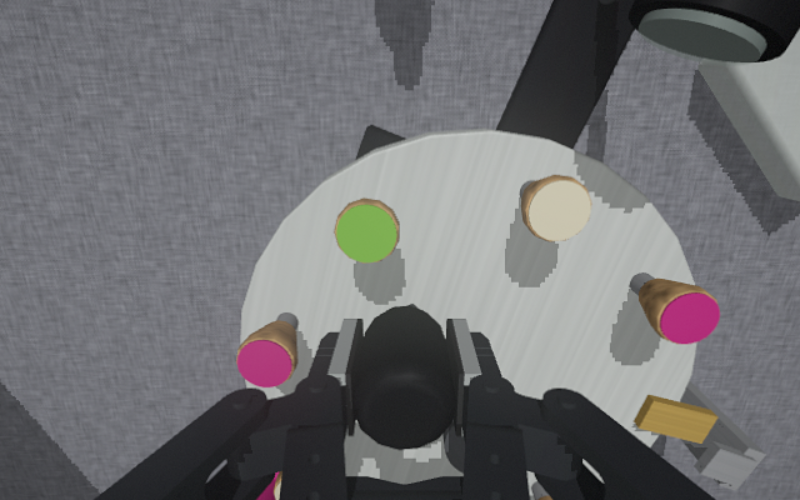

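The deck went further than predicted: the tab at (677,418) is about 6° past the pointer, so friction varies with angle. A small reverse nudge is needed.

```bash
python3 - <<'E'
from model import *
for s in([6,10,6],[6,12,6],[6,12,12,6],[6,10,10,6],[5,10,10,10,5]):
    print(s,[round(sim(R(s+[0]*12),.026,tau,t0=0,a0=0)[1][-1],1) for tau in(.012,.016,.02,.024)])
from gen import rows
rows(122.8,[-6,-10,-10,-6])
rows(122.8,[-6,-12,-6])
E
```

```text
[6, 10, 6] [np.float64(5.0), np.float64(3.6), np.float64(2.6), np.float64(1.8)]
[6, 12, 6] [np.float64(6.0), np.float64(4.4), np.float64(3.2), np.float64(2.4)]
[6, 12, 12, 6] [np.float64(11.6), np.float64(9.0), np.float64(7.0), np.float64(5.4)]
[6, 10, 10, 6] [np.float64(9.3), np.float64(7.0), np.float64(5.3), np.float64(3.9)]
[5, 10, 10, 10, 5] [np.float64(13.1), np.float64(10.0), np.float64(7.6), np.float64(5.7)]
0.12 0.20 0 0 0 0;0.14 0.35 0 0 0 0;0.07 0.37 0 0 0 0;0.02 0.23 0 0 0 0
end heading 90.8
0.12 0.20 0 0 0 0;0.16 0.42 0 0 0 0;0.04 0.23 0 0 0 0
end heading 98.8
```

Call:
drive_tool(plan="0.12 0.20 0 0 0 0;0.16 0.42 0 0 0 0;0.04 0.23 0 0 0 0;0 0 0 0 0 0;0 0 0 0 0 0;0 0 0 0 0 0;0 0 0 0 0 0;0 0 0 0 0 0")

```text
time: 38.0
tcp_pos: [0.5139, -0.0207, 0.1655]
eef_rot: [-0.0, 0.707, 0.707, 0.0]
wrist_force: [-0.8, 7.0, 9.6]
opening: 0.364
grip_force: 31.9
```

```bash
python3 -c "
from deck2 import *
both()
a=cv2.imread('pics/m_side_37.85.png');import glob;f=sorted(glob.glob('pics/m_s*'),key=lambda x:float(x.split('_')[-1][:-4]))[-2:];print(f)
s=[cv2.imread([x for x in f if 'side' in x][0])[225:300,320:400],cv2.imread([x for x in f if 'scene' in x][0])[175:250,200:280]]
cv2.imwrite('pics/v1.png',np.hstack([cv2.resize(x,None,fx=5,fy=5,interpolation=cv2.INTER_CUBIC) for x in s]))"
```

```text
side 38.0 [-23.5    5.     0.36] gold [(-22.5, 0.127, 106)]
scene 38.0 [-23.25   5.     0.85] gold [(-85.1, 0.14, 12), (176.3, 0.129, 14), (-25.8, 0.13, 68)]
['pics/m_side_38.00.png', 'pics/m_scene_38.00.png'][ WARN:0@1.590] global loadsave.cpp:275 findDecoder imread_('pics/m_side_37.85.png'): can't open/read file: check file path/integrity
```

View pics/v1.png

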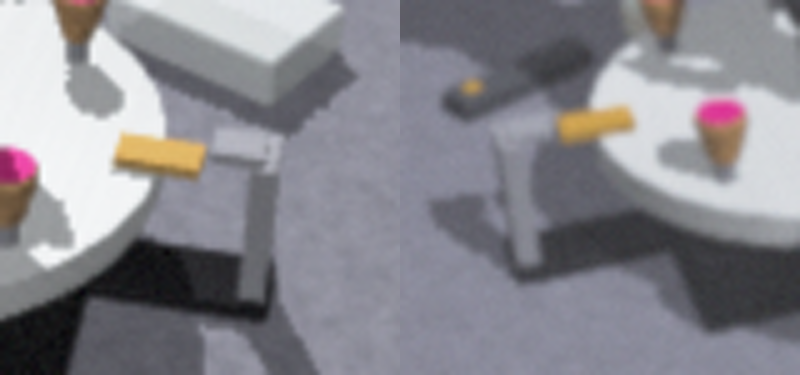

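```bash
python3 -c "
from deck import *
for n,tab,ptr in(('side',(320+205/5,225+158/5),(320+214/5,225+147/5)),('scene',(200+158/5,175+127/5),(200+153/5,175+131/5))):
    for nm,p,z in(('tab',tab,.078),('ptr',ptr,.085)):
        d=atz(n,*p,z)[:2]-CEN[n];print(n,nm,np.hypot(*d).round(4),np.degrees(np.arctan2(d[1],d[0])).round(1))
    a=np.radians(-23.4);print(proj(n,[[CEN[n][0]+.15*np.cos(a),CEN[n][1]+.15*np.sin(a),z] for z in(.078,.085)]))
"
```

```text
side tab 0.1482 -22.0
side ptr 0.152 -22.0
[[361.52201247 257.66350619]
 [361.71665551 255.18942213]]
scene tab 0.1477 -25.5
scene ptr 0.1522 -19.7
[[231.04808614 201.53571822]
 [230.73062094 199.30985296]]
```

```bash
python3 -c "
from deck import *
c=np.load('c3.npy',allow_pickle=True).item()
for C in((.5237,-.0853),(.5245,-.0870)):
  for nm,p,z in(('tab',(711,427),.080),('ptr',(706,462),.087)):
    d=atz('wrist',p[0]/1.25,p[1]/1.25,z,c)[:2]-C;print(nm,np.hypot(*d).round(4),np.degrees(np.arctan2(d[1],d[0])).round(1))
w=np.array([atz('wrist',u/1.25,v/1.25,.116,c)[:2] for u,v in[(367,232),(559,209),(689,317),(265,363)]])
from scipy.optimize import least_squares
r=least_squares(lambda c:np.hypot(*(w-c).T)-.104,w.mean(0));print(r.x,np.degrees(np.arctan2(*(w-r.x).T[::-1])))
"
```

```text
tab 0.1495 -16.1
ptr 0.1525 -23.2
tab 0.1482 -15.5
ptr 0.1511 -22.8
[ 0.52368853 -0.08808189] [119.2306434   74.81224814  30.03308755 164.22747776]
```

The wrist view puts the pointer at about -22.7°, so after the 7.9° reverse nudge the tab is within about 1°. I'll release, rise straight up and check from above.

Call:
drive_tool(plan="0 0 0 0 0 0;0 0 0 0 0 0;0 0 0 0 0 0;0 0 0 0 0 0;0 0 0 0 0 0;0 0 0 0 0 0;0 0 0 0 0 0", claw=1)

```text
time: 38.8
tcp_pos: [0.5141, -0.0213, 0.1654]
eef_rot: [-0.0, 0.707, 0.707, -0.0]
wrist_force: [0.4, 0.2, 0.1]
opening: 1.001
grip_force: 0.0
```

Call:
drive_tool(plan="0 0 -0.5 0 0 0;0 0 -0.7 0 0 0;0 0 -0.8 0 0 0;0 0 -0.8 0 0 0;0 0 -0.5 0 0 0;0 0.6 0 0 0 0;0 0.6 0 0 0 0;0 0 0 0 0 0;0 0 0 0 0 0")

```text
time: 39.7
tcp_pos: [0.5496, -0.0213, 0.2641]
eef_rot: [-0.0, 0.707, 0.707, -0.0]
wrist_force: [0.6, -0.3, -0.7]
opening: 1.001
grip_force: 0.0
```

```bash
python3 -c "
from deck2 import *
both()
c=manip.get_calibration('wrist');im=manip.get_image('wrist');np.save('c4.npy',c,allow_pickle=True)
p=proj('wrist',[.665,-.143,.085],c)[0].astype(int);print(p)
x0=max(0,min(p[0]-90,640-180));y0=max(0,min(p[1]-60,400-120));print(x0,y0)
cv2.imwrite('pics/v2.png',cv2.resize(im[y0:y0+120,x0:x0+180,::-1],None,fx=4.4,fy=4.4,interpolation=cv2.INTER_CUBIC))"
```

```text
side 39.7 [-23.5   5.    0.4] gold [(-22.4, 0.127, 105)]
scene 39.7 [-22.75   5.     1.04] gold [(-85.1, 0.138, 20), (-25.7, 0.13, 66)]
[436 295]
346 235
```

View pics/v2.png

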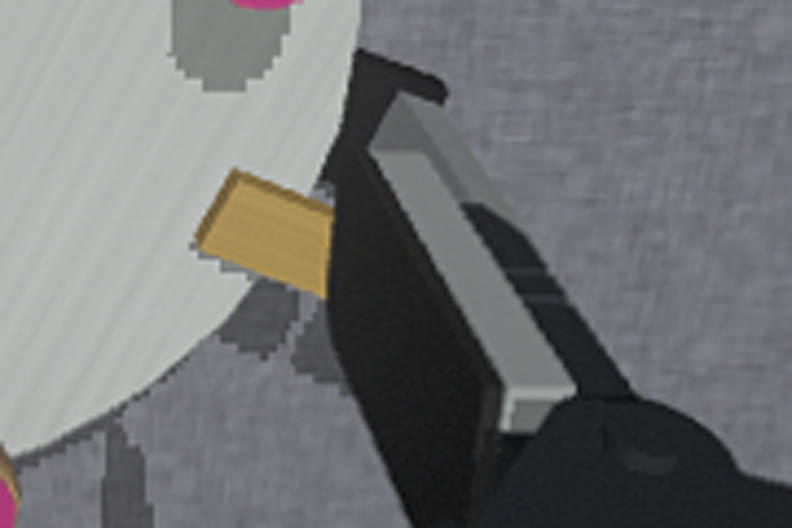

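The tab reads as aligned with the base arm, but the finger hides the pointer. I'll shift sideways, still well above everything, and measure tab and blade numerically.

Call:
drive_tool(plan="0 0.64 0 0 0 0;0 0.64 0 0 0 0;0 0.64 0 0 0 0;0 0.64 0 0 0 0;0 0.64 0 0 0 0;0 0.64 0 0 0 0;0 0 0 0 0 0;0 0 0 0 0 0")

```text
time: 40.65
tcp_pos: [0.6646, -0.0212, 0.264]
eef_rot: [-0.0, 0.707, 0.707, -0.0]
wrist_force: [-0.2, -0.2, 0.2]
opening: 0.998
grip_force: 0.0
```

```bash
python3 -c "
from deck2 import *
c=manip.get_calibration('wrist');im=manip.get_image('wrist');np.save('c5.npy',c,allow_pickle=True);np.save('im5.npy',im)
hsv=cv2.cvtColor(im,cv2.COLOR_RGB2HSV)
p=proj('wrist',[.663,-.143,.085],c)[0];print(p,manip.observe()['tcp_pos'],manip.observe()['time'])
m=cv2.inRange(hsv,(10,90,90),(30,255,255));N,_,st,ce=cv2.connectedComponentsWithStats(m)
for i in range(1,N):
    if st[i,4]>60: print('gold',ce[i].round(1),st[i],np.round(cv2.boxPoints(cv2.minAreaRect(np.argwhere(_==i)[:,::-1].astype(np.float32))),1).tolist())
x,y=p.astype(int);g=cv2.cvtColor(im,cv2.COLOR_RGB2GRAY)[y-24:y+24:2,x-24:x+40:2]
for r in g: print(' '.join('%3d'%v for v in r))
print(x,y)
"
```

```text
[321.83748461 295.42413275] [ 0.66432852 -0.02126057  0.26416024] 40.7
gold [552.7 231.2] [  490   125   137   224 18837] [[482.8999938964844, 336.5], [530.2000122070312, 110.5999984741211], [626.9000244140625, 130.8000030517578], [579.5999755859375, 356.70001220703125]]
gold [107.4 147.4] [ 90 137  25  33 131] [[90.0, 138.0], [105.4000015258789, 130.10000610351562], [121.80000305175781, 161.89999389648438], [106.4000015258789, 169.89999389648438]]
gold [ 54.8 208.5] [ 32 201  40  30 297] [[32.0, 206.0], [52.79999923706055, 186.0], [76.80000305175781, 211.0], [56.0, 231.0]]
gold [300.7 288.6] [280 274  42  30 755] [[278.8999938964844, 291.0], [285.70001220703125, 272.3999938964844], [322.5, 286.0], [315.6000061035156, 304.6000061035156]]
gold [ 72.  287.5] [ 53 278  34  32 232] [[53.0, 290.0], [71.80000305175781, 267.29998779296875], [95.0, 286.3999938964844], [76.19999694824219, 309.20001220703125]]
gold [135.4 334.2] [124 326  27  19  78] [[122.4000015258789, 341.8999938964844], [147.5, 322.70001220703125], [150.0, 326.0], [124.9000015258789, 345.20001220703125]]
gold [225.  336.2]
[... 2541 characters left out ...]
 151 147 148 149 151 149 149 151  86  92 129 130 128
 98  94  95  95  96  94  97  95  91  90  91  87  88  88  92 124  88 112 156 152 152 149 150 146 148 151 134  86  88 122 126 131
 94  94  92  90 135 128 125  87  90  92  93  94  96  98 130  90  89  92  86  98 118 151 152 150 149 150  88  89 118 122 123 128
 94  93  94 102 132 135 134 131 126  90  92  89  85 118 118  88  87  87  87 115 155 150 101 152 151 135  94  91 126 120 119 130
 92  89  90 126 123 130 125 126 123 120 123  82  97 125 121  94  89  89  89  94  94  95 115 155 148  85  88 129 132 122 119 126
 91  85  97 128 125 127 124 133 132 129 123 130 138 127 122  91  91  88  92  90  94  90  84  82  91  81  77 114 126 125 129 134
321 295
```

```bash
python3 -c "
from deck import *
c=np.load('c5.npy',allow_pickle=True).item()
A=lambda p,z:atz('wrist',*p,z,c)[:2]
for C in((.5237,-.0853),(.5242,-.0875)):
  for nm,p,z in(('tab',(317.8,296),.079),('tabc',(300.7,288.6),.079),('ptr',(324.7,298.3),.087)):
    d=A(p,z)-C;print(nm,np.hypot(*d).round(4),np.degrees(np.arctan2(d[1],d[0])).round(1))
for nm,a,b,z in(('tabedge',(320.5,288),(315,303.5),.079),('bladeedge',(328.5,290.5),(321,305.5),.087),('tabaxis',(279,291),(315.6,304.6),.079)):
    d=A(a,z)-A(b,z);print(nm,np.hypot(*d).round(4),np.degrees(np.arctan2(d[1],d[0])).round(1))
"
```

```text
tab 0.1488 -24.8
tabc 0.129 -24.5
ptr 0.1543 -22.8
tab 0.1474 -24.1
tabc 0.1277 -23.7
ptr 0.153 -22.1
tabedge 0.0197 72.7
bladeedge 0.0194 66.8
tabaxis 0.0414 156.2
```

```bash
python3 -c "
from deck2 import *
both()
print(manip.close_job())"
```

```text
side 40.7 [-23.5    5.     0.39] gold [(-22.4, 0.127, 104)]
scene 40.7 [-22.75   5.     0.98] gold [(-85.0, 0.137, 19), (-25.9, 0.13, 64)]
the job is handed in; nothing more can be done
None
```

The job is handed in at about 41 s: the deck ran for over 20 s, with three uninterrupted 7 s stretches averaging 95, 86 and 92°/s (target 90). It then came to rest with the tab about 1–2° (3–5 mm) from the pointer after one small reverse nudge, the knob was released, and the arm is clear of everything; friction varied with angle, so instantaneous speed may have strayed further from target than those averages.

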